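# Shut and latch the orange thread box

### The arm

A 7-joint arm with a two-finger parallel gripper is mounted at the origin on a cart in front of the work surface, level with it; the furniture and walls round the work are solid. World frame = base frame: x ahead of the robot, y to its left, z up, the work surface at z = 0. Lengths are in m, angles in rad, forces in N, time in s.
With the tool pointing down it reaches from about 0.425 to 0.925 m from the base axis. Payload 6.8 kg.
Tool frame: the origin (TCP) lies at the very end of the fingers, on their centre line; the grasp point (between the pads) lies 19 mm behind it (env.grip_depth is the distance from the TCP to the grasp point, in m); z points along the fingers, y is the line along which they close (so a half turn about z gives the same grasp; the last joint's range is limited). The gripper opens to 85 mm and grips with 20 to 120 N. Pads are 22 mm wide; open, the fingers measure 114 mm over their backs; the gripper's body (76 mm by 85 mm) begins 54 mm behind the grasp point. The pads swing forward as they close: fully open they stand 13 mm farther back than shut.
Start: joints at [1.05, 0.477, 0.022, 1.555, -0.011, 1.109, -0.083], TCP at [0.271, -0.618, 0.231] pointing down, gripper open.
Joint ranges: [-2.96, 2.96], [-0.34, 2.1], [-1.41, 1.46], [0.24, 2.44], [-1.37, 4.51], [0.17, 1.92], [-2.96, 2.96]. Speed limits (rad/s): [2.39, 2.39, 3.14, 3.14, 3.14, 3.14, 3.14].

### API

Orientations are given as a unit quaternion [w, x, y, z].
In Python, from workcell import env, optics gives the robot as it stands.
- The arm moves only by the tool servo_tool, never from a script. Its argument "commands" is a list of rows, each an object with "offset": the shift along the tool's x, y, z in mm, a list of three; "rot": the turn, a rotation vector about the tool's x, y, z in degrees, a list of three. In form: [{"offset": [x, y, z], "rot": [wx, wy, wz]}, ...]. A call has exactly 5 rows; each row shifts and turns the commanded pose from where the row before left it, along the tool's axes as they then stand; what a row does not reach is not made up. A row lasts 1/10 s, in which the tool goes at most 50 mm and 8.59 degrees, less where a joint would pass 70% of its speed; a pose out of reach is approached as far as the arm can. A call with a gripper value outside its range is refused whole. "hand" is the finger opening in mm, from 0 to 85.4, set as the call begins (left out, the last holds). The fingers move at their own pace and stop on an object; the grip force is fixed at half the most. Time passes only in rows, so rows that do not move let the fingers close, or fill a call up. It gives the time, the measured TCP pose, the force, the opening and the grip force at its end, in the units of the state.
- env.get_state(): the state, without advancing time (a new reading comes with each control period).
- optics.capture(name): name is "side" or "top" or "wrist"; returns the picture (420x560x3 uint8, red, green, blue); there is no depth.
- optics.calibration(name): a dict with "K" (3x3 intrinsics, pixels), "camera_from_world" (4x4, takes a point from world to camera coordinates). Camera axes: x right, y down, z forward; pixel columns grow to the right and rows downward; lengths in m; the calibration is good to about 2 mm. A picture is of the moment at which its call begins: read the wrist's pose just before it. calibration takes no time and is no camera call; for the wrist camera it gives the pose at the moment of the call.
- env.hand_in(): hands the job in; it is judged then, once.
The state is a dict: "t": time; "joint_positions": joint angles; "joint_velocities": joint speeds; "joint_torque": joint torques, N m; "tcp_pos": TCP position; "orientation": TCP orientation; "force": force on the tool from outside, world axes, zero at the start; "wrist_torque": the same for the moment, N m; "finger_gap": opening from 0.0 (shut) to 1.0 (fully open); "grip_force": force on a finger pad.
Only numpy, scipy, OpenCV 4.12 (cv2) and the standard library are available. Lean on these libraries where they do the work, as an engineer would, in place of code of your own. Each camera call takes 0.05 s, during which the arm holds its last target. There are 200 camera calls.

### The job

Two small grey boxes stand on the table with their windowed lids half open, one with a spool of orange thread in it and one with violet. Press the lid of the orange thread's box down until it is fully shut, then turn that box's red turnbutton until it points straight across the lid and holds it. Do not touch the violet thread's box.

Things in the scene. Friction and masses are not known exactly. Their poses are not given: they have to be found in the camera images.
- orange_pivot (a point): On the pivot axis of the red turnbutton on the orange spool's box, at the bar's top face, 80 mm above the table. Axes are the box's: z up, x from front (latch) to rear (hinge), y left. Grey box, fixed, 110 (x) x 100 (y) x 66 mm high, centre 72 mm behind the pivot (+x). Shut lid: front edge 17 mm behind the pivot, top 8.5 mm below this point. Block under the pivot: 46 mm wide, 30 deep.
- orange_lid (a joint): Lid of the orange spool's box, 110 x 100 x 6 mm, aluminium frame, solid clear window. Hinge along the rear top edge, 127 mm behind the pivot, 66 mm above the table (the shut lid's underside). Angle in rad: 0 = fully shut (hard stop), larger = front edge raised; starts at 0.35 to 0.7. Stiff hinge: stays where left; 1 to 2 N down near the front edge closes it.
- orange_button (a joint): Its red turnbutton: bar 14 mm wide, 7 thick, reaching 44 mm from the pivot; 34 mm from the pivot a round post, 11 mm across, 23 mm high above the bar. Angle in rad, clockwise from above: 0 = bar along box +y (parallel to lid edge), 1.57 = across the lid (hard stop); post at 34 mm x (sin, cos) of it in box x, y from the pivot. Starts at -0.6 to 0. About 1 N at the post turns it; stays where left.
- violet_box: The second box, alike but with the violet spool lying in it; origin under the box's centre, axes as for the other box (its pivot is 72 mm in front of the origin, -x). Neither it nor its lid (half open, front edge up to 145 mm above the table) nor its turnbutton may be touched.

How it is judged:
By the outcome, as a careful person would: the job done as asked, in the order asked, and still so for the second after the job is handed in, with the robot touching nothing.
It also fails if it takes over 43 s, if anything falls off the work surface, if the arm or the gripper's body presses on something with over 40 N, if the wrist force passes 120 N, or if a joint passes its speed limit or range.

## Working session

There is one attempt and no reset: what is moved stays moved. The work goes in short steps, Python scripts to look and compute and a tool call to move; the robot and the scene stay as the last step left them, time stands still between calls to the robot, and variables do not carry over. Pictures are saved under pics/ and viewed, at most 10 in all, crops included, and the job is handed in when it is done.

Besides the shell and the picture viewer there is one more tool, called after "Call:" by a JSON object that holds its "op" and its "data", one argument or row to a line. servo_tool: Moves the arm, as the interface text tells. Its arguments: {"type":"object","properties":{"commands":{"type":"array"},"hand":{"type":"number"}},"required":["commands"]}

```bash
mkdir -p pics; python3 - <<'E'
from workcell import env, optics
import cv2,numpy as np
s=env.get_state();print(s['t'],s['tcp_pos'],s['orientation'],s['finger_gap'])
for n in('top','side'):
    im=optics.capture(n);cv2.imwrite(f'pics/{n}0.png',im[:,:,::-1])
    c=optics.calibration(n);print(n,np.round(c['K'],1).tolist(),np.round(c['camera_from_world'],3).tolist())
    h=cv2.cvtColor(im,cv2.COLOR_RGB2HSV)
    for nm,lo,hi in(('red',0,7),('red2',172,180),('orange',8,20),('violet',125,160)):
        m=cv2.inRange(h,(lo,110,50),(hi,255,255))
        k,l,st,ce=cv2.connectedComponentsWithStats(m)
        print(nm,[(st[i].tolist(),ce[i].round(1).tolist()) for i in range(1,k) if st[i,4]>25])
E
```

```text
0.0 [ 0.27051928 -0.61776558  0.23032799] [-8.81452162e-04  9.78776841e-01  2.04926952e-01 -2.49321548e-04] 1.0021976863001847
top [[461.1, 0.0, 282.6], [0.0, 461.1, 212.8], [0.0, 0.0, 1.0]] [[0.01, -1.0, -0.013, 0.086], [-0.994, -0.008, -0.109, 0.537], [0.109, 0.014, -0.994, 0.935], [0.0, 0.0, 0.0, 1.0]]
red [([481, 20, 38, 5, 128], [499.6, 21.9]), ([2, 111, 36, 30, 388], [17.6, 126.0]), ([4, 166, 34, 26, 732], [20.5, 178.9]), ([0, 200, 7, 8, 39], [2.6, 203.2]), ([63, 213, 42, 13, 442], [84.0, 219.0]), ([327, 229, 28, 11, 185], [339.2, 234.0]), ([177, 247, 28, 12, 181], [189.3, 252.3]), ([456, 281, 34, 9, 188], [470.8, 284.0]), ([413, 286, 11, 6, 41], [419.2, 289.0])]
red2 []
orange [([41, 157, 33, 29, 523], [58.7, 171.1]), ([201, 211, 24, 20, 302], [212.4, 220.3])]
violet [([347, 193, 20, 11, 94], [356.8, 198.2])]
side [[431.3, 0.0, 283.2], [0.0, 431.3, 202.8], [0.0, 0.0, 1.0]] [[-0.869, -0.495, 0.002, 0.531], [-0.281, 0.49, -0.825, 0.17], [0.407, -0.717, -0.565, 0.749], [0.0, 0.0, 0.0, 1.0]]
red [([408, 127, 9, 13, 31], [412.0, 132.5]), ([331, 175, 13, 16, 124], [336.5, 182.8]), ([427, 217, 13, 13, 69], [433.3, 222.7]), ([273, 262, 27, 24, 300], [283.8, 273.4]), ([148, 373, 20, 19, 72], [158.0, 380.9])]
red2 []
orange [([246, 69, 20, 17, 36], [255.9, 75.6]), ([405, 125, 13, 46, 361], [411.9, 150.7]), ([419, 217, 21, 23, 187], [429.3, 227.6]), ([250, 254, 29, 26, 412], [265.5, 265.3]), ([33, 383, 53, 37, 1068], [62.3, 403.0])]
violet [([309, 175, 16, 12, 118], [316.8, 180.5])]
```

```bash
python3 -c "
import cv2,numpy as np
a=cv2.imread('pics/top0.png');b=cv2.imread('pics/side0.png')
cv2.imwrite('pics/both0.png',cv2.resize(np.vstack([a,b]),None,fx=.71,fy=.71))"
```

```text
(no output)
```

View pics/top0.png

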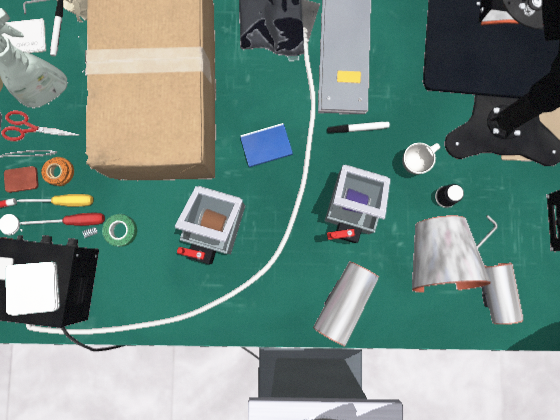

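View pics/side0.png

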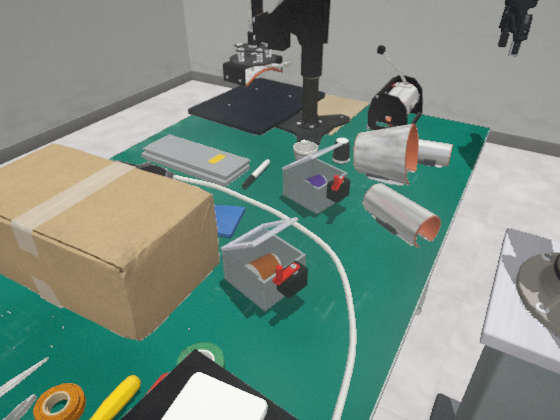

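Top: orange box at about (212,220) with its red button at (189,252). Violet box at (358,200), button at (339,234). Side: orange button at (284,273). I'll enlarge the orange box in both views.

```bash
cat > h.py <<'E'
import numpy as np
from workcell import env, optics
def cam(n):
    c=optics.calibration(n);return np.array(c['K']),np.array(c['camera_from_world'])
def ray(C,p):
    K,T=C;R=T[:3,:3];d=R.T@np.linalg.solve(K,[p[0],p[1],1.]);return -R.T@T[:3,3],d/np.linalg.norm(d)
def onz(C,p,z):
    o,d=ray(C,p);return o+d*(z-o[2])/d[2]
def tri(C1,p1,C2,p2):
    o,d=ray(C1,p1);q,e=ray(C2,p2);s=np.linalg.lstsq(np.c_[d,-e],q-o,rcond=None)[0]
    a,b=o+d*s[0],q+e*s[1];return (a+b)/2,np.linalg.norm(a-b)
E
python3 - <<'E'
import cv2,numpy as np
from h import *
a=cv2.imread('pics/top0.png')[175:275,165:255];b=cv2.imread('pics/side0.png')[210:320,215:315]
f=lambda i:cv2.resize(i,(400,int(400*i.shape[0]/i.shape[1])),interpolation=cv2.INTER_CUBIC)
A,B=f(a),f(b);h=max(len(A),len(B));o=np.zeros((h,800,3),np.uint8);o[:len(A),:400]=A;o[:len(B),400:]=B
cv2.imwrite('pics/crop.png',o)
T,S=cam('top'),cam('side')
print(tri(T,(189.3,252.3),S,(283.8,273.4)))
print(tri(T,(339.2,234.0),S,(336.5,182.8)))
print(ray(T,(0,0))[0],ray(S,(0,0))[0])
print([k for k in dir(env) if k[0]!='_'])
E
```

```text
(array([0.45219158, 0.27474782, 0.07783723]), np.float64(0.002609037631929433))
(array([ 0.49101868, -0.02113623,  0.07787808]), np.float64(0.002465196223712761))
[0.43136739 0.07788666 0.98924312] [0.20434016 0.7167657  0.56268906]
['IKError', 'get_state', 'grip_depth', 'hand_in']
```

View pics/crop.png

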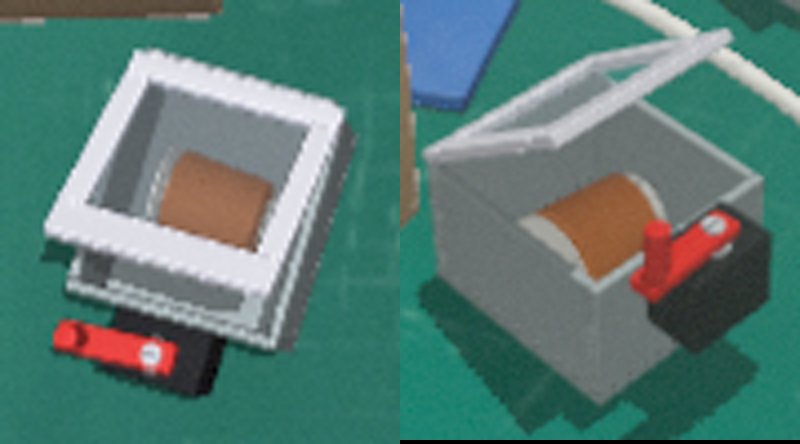

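```bash
python3 - <<'E'
from h import *
T,S=cam('top'),cam('side')
P=lambda x,y:(165+x/4.444,175+y/4.444)
Q=lambda x,y:(215+(x-400)/4,210+y/4)
print('piv',tri(T,P(151,355),S,Q(715,228)))
print('post',tri(T,P(68,331),S,Q(657,227)))
fl,fr=onz(T,P(68,290),.066),onz(T,P(275,348),.066);rl,rr=onz(T,P(140,52),.07),onz(T,P(345,110),.07)
print('front',fl,fr,np.linalg.norm(fl-fr),'rear',rl,rr,np.linalg.norm(rl-rr),np.linalg.norm(fl-rl),np.linalg.norm(fr-rr))
for a,b in((fr,fl),(rr,rl)): d=a-b;print('yaw',np.degrees(np.arctan2(d[0],-d[1])))
for a,b in((fl,rl),(fr,rr)): d=b-a;print('yaw',np.degrees(np.arctan2(d[1],d[0])))
print('lidfront rightcorner',tri(T,P(278,295),S,Q(550,145)))
print('lidfront other',tri(T,P(45,230),S,Q(550,145)),tri(T,P(278,295),S,Q(728,35)))
p=tri(T,P(151,355),S,Q(715,228))[0];q=tri(T,P(68,331),S,Q(657,227))[0];print('bar',(q-p)[:2],np.linalg.norm((q-p)[:2]))
E
```

```text
piv (array([0.44620768, 0.25478442, 0.07861592]), np.float64(0.00025251808262208))
post (array([0.45546887, 0.28670708, 0.10068826]), np.float64(0.0006221331691805957))
front [0.47516698 0.29562806 0.066     ] [0.44996951 0.2013835  0.066     ] 0.09755485597291023 rear [0.5835465  0.26550475 0.07      ] [0.55766094 0.17154937 0.07      ] 0.09745602356376985 0.11255901881665338 0.11181914141266627
yaw -14.968638806672347
yaw -15.403360195886066
yaw -15.532890899435957
yaw -15.484514849412568
lidfront rightcorner (array([0.50595301, 0.21919697, 0.06760933]), np.float64(0.07424849449187677))
lidfront other (array([0.49853759, 0.29220921, 0.12789078]), np.float64(0.0023417122124724586)) (array([0.47253874, 0.19316566, 0.12691206]), np.float64(0.003364234464026422))
bar [0.00926119 0.03192266] 0.03323891906991923
```

Measured: pivot (0.446, 0.255, z 0.079, given 0.080), post top at z 0.101 and 33 mm from the pivot. Box yaw is −15.3°, the button is at about 0 and the lid at about 0.5 rad. All of these fit the text. Next I check how tall the things along the way are.

```bash
python3 - <<'E'
from h import *
T,S=cam('top'),cam('side')
print('ball',tri(T,(490,219),S,(381,49)))
for z in(.05,.15,.25): print(z,onz(T,(550,220),z),onz(S,(395,100),z),onz(T,(450,250),z))
def px(C,p):
    K,M=C;q=K@(M[:3,:3]@p+M[:3,3]);return (q[:2]/q[2]).round()
for p in((.27,-.618,.23),(.36,-.41,.26),(.45,-.2,.26),(.47,0.0,.26)): print(p,px(T,np.array(p)),px(S,np.array(p)))
E
python3 -c "
import cv2
a=cv2.imread('pics/side0.png')[20:260,330:560]
cv2.imwrite('pics/c2.png',cv2.resize(a,None,fx=2.5,fy=2.5))"
```

```text
ball (array([ 0.49635119, -0.21861156,  0.310333  ]), np.float64(0.005656699764066114))
0.05 [ 0.52398645 -0.45211234  0.05      ] [ 0.55104647 -0.62390635  0.05      ] [ 0.46129615 -0.24819149  0.05      ]
0.15 [ 0.51412542 -0.39568404  0.15      ] [ 0.4834214  -0.36240827  0.15      ] [ 0.45810968 -0.21347437  0.15      ]
0.25 [ 0.50426439 -0.33925573  0.25      ] [ 0.41579634 -0.10091019  0.25      ] [ 0.4549232  -0.17875725  0.25      ]
(0.27, -0.618, 0.23) [729. 371.] [505.  56.]
(0.36, -0.41, 0.26) [605. 313.] [458.  59.]
(0.45, -0.2, 0.26) [466. 253.] [394.  78.]
(0.47, 0.0, 0.26) [338. 239.] [350. 107.]
```

View pics/c2.png

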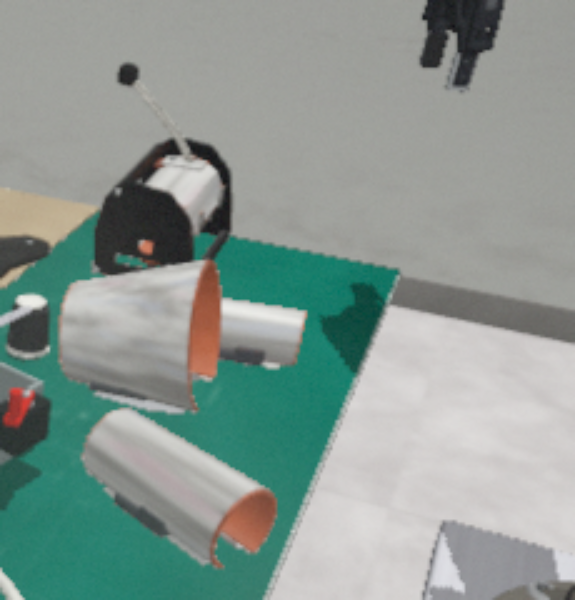

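The lever device stands at about x 0.55, y −0.5, with its ball near z 0.25, and the tins are below about 0.15. A path nearer the base at z 0.30 clears them.

Call:
{"op": "servo_tool", "data": {
  "commands": [
    {"offset": [0,0,-14],"rot": [0,0,-1.2]},
    {"offset": [0,0,-14],"rot": [0,0,-1.2]},
    {"offset": [0,0,-14],"rot": [0,0,-1.2]},
    {"offset": [0,0,-14],"rot": [0,0,-1.2]},
    {"offset": [0,0,-14],"rot": [0,0,-1.2]}
  ],
  "hand": 0
}}

```text
t: 0.6
tcp_pos: [0.2708, -0.6185, 0.3032]
orientation: [0.001, 0.966, 0.257, 0.0]
force: [-0.1, 0.6, 0.2]
finger_gap: 0.139
grip_force: 0.0
```

Call:
{"op": "servo_tool", "data": {
  "commands": [
    {"offset": [36.3,-27.4,0],"rot": [0,0,0]},
    {"offset": [36.3,-27.4,0],"rot": [0,0,0]},
    {"offset": [36.3,-27.4,0],"rot": [0,0,0]},
    {"offset": [36.3,-27.4,0],"rot": [0,0,0]},
    {"offset": [36.3,-27.4,0],"rot": [0,0,0]}
  ]
}}

```text
t: 1.1
tcp_pos: [0.3614, -0.4079, 0.3024]
orientation: [0.001, 0.967, 0.256, 0.0]
force: [0.3, 0.3, 0.6]
finger_gap: 0.002
grip_force: 0.0
```

Call:
{"op": "servo_tool", "data": {
  "commands": [
    {"offset": [36.3,-27.4,0],"rot": [0,0,0]},
    {"offset": [36.3,-27.4,0],"rot": [0,0,0]},
    {"offset": [36.3,-27.4,0],"rot": [0,0,0]},
    {"offset": [36.3,-27.4,0],"rot": [0,0,0]},
    {"offset": [36.3,-27.4,0],"rot": [0,0,0]}
  ]
}}

```text
t: 1.6
tcp_pos: [0.4513, -0.199, 0.3025]
orientation: [0.001, 0.967, 0.256, 0.001]
force: [0.8, -0.5, -0.6]
finger_gap: 0.0
grip_force: 0.0
```

Call:
{"op": "servo_tool", "data": {
  "commands": [
    {"offset": [24.5,-36.4,0],"rot": [0,0,0]},
    {"offset": [24.5,-36.4,0],"rot": [0,0,0]},
    {"offset": [24.5,-36.4,0],"rot": [0,0,0]},
    {"offset": [24.5,-36.4,0],"rot": [0,0,0]},
    {"offset": [24.5,-36.4,0],"rot": [0,0,0]}
  ]
}}

```text
t: 2.1
tcp_pos: [0.4672, 0.0198, 0.3025]
orientation: [0.0, 0.967, 0.256, 0.001]
force: [0.5, 0.0, 0.0]
finger_gap: -0.003
grip_force: 0.0
```

Call:
{"op": "servo_tool", "data": {
  "commands": [
    {"offset": [24.5,-36.4,0],"rot": [0,0,0]},
    {"offset": [24.5,-36.4,0],"rot": [0,0,0]},
    {"offset": [24.5,-36.4,0],"rot": [0,0,0]},
    {"offset": [24.5,-36.4,0],"rot": [0,0,0]},
    {"offset": [24.5,-36.4,0],"rot": [0,0,0]}
  ]
}}

```text
t: 2.6
tcp_pos: [0.4838, 0.2386, 0.3024]
orientation: [0.0, 0.967, 0.256, 0.001]
force: [1.1, -0.2, 0.6]
finger_gap: -0.002
grip_force: 0.0
```

Call:
{"op": "servo_tool", "data": {
  "commands": [
    {"offset": [0,0,40],"rot": [0,0,0]},
    {"offset": [0,0,40],"rot": [0,0,0]},
    {"offset": [0,0,40],"rot": [0,0,0]},
    {"offset": [0,0,20],"rot": [0,0,0]},
    {"offset": [0,0,0],"rot": [0,0,0]}
  ]
}}

```text
t: 3.1
tcp_pos: [0.4822, 0.2357, 0.1591]
orientation: [0.001, 0.967, 0.256, -0.003]
force: [0.2, 0.2, -0.0]
finger_gap: 0.003
grip_force: 0.0
```

```bash
python3 - <<'E'
from h import *
import cv2
print(env.get_state()['tcp_pos'])
o=[]
for n,(x,y) in(('top',(140,150)),('side',(200,180))):
    im=optics.capture(n)[y:y+150,x:x+140,::-1];o.append(cv2.resize(im,(400,429),interpolation=cv2.INTER_CUBIC))
cv2.imwrite('pics/hover.png',np.hstack(o))
E
```

```text
[0.4821601  0.23572817 0.15911143]
```

View pics/hover.png

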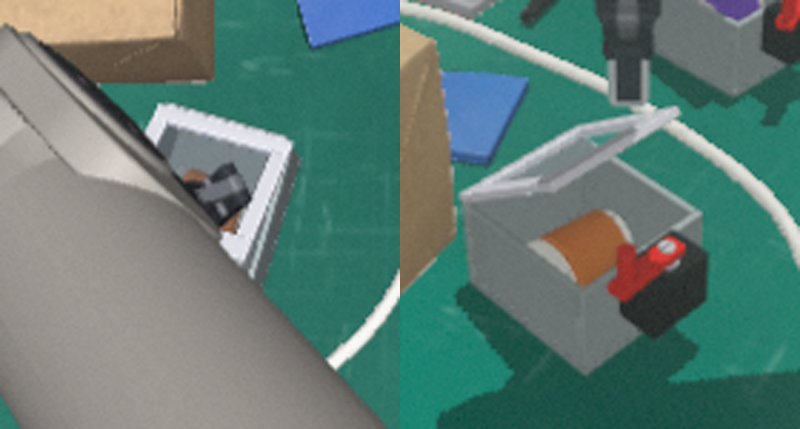

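Shut fingers hang over the front part of the orange lid, and the arm is clear of everything. Pressing down slowly.

Call:
{"op": "servo_tool", "data": {
  "commands": [
    {"offset": [0,0,12],"rot": [0,0,0]},
    {"offset": [0,0,12],"rot": [0,0,0]},
    {"offset": [0,0,12],"rot": [0,0,0]},
    {"offset": [0,0,12],"rot": [0,0,0]},
    {"offset": [0,0,12],"rot": [0,0,0]}
  ]
}}

```text
t: 3.7
tcp_pos: [0.4835, 0.2368, 0.1002]
orientation: [0.0, 0.967, 0.256, -0.0]
force: [-0.6, 0.1, 2.0]
finger_gap: -0.004
grip_force: 0.4
```

Call:
{"op": "servo_tool", "data": {
  "commands": [
    {"offset": [0,0,5],"rot": [0,0,0]},
    {"offset": [0,0,5],"rot": [0,0,0]},
    {"offset": [0,0,5],"rot": [0,0,0]},
    {"offset": [0,0,2],"rot": [0,0,0]},
    {"offset": [0,0,0],"rot": [0,0,0]}
  ]
}}

```text
t: 4.2
tcp_pos: [0.4836, 0.2369, 0.0842]
orientation: [0.0, 0.967, 0.256, -0.0]
force: [-0.7, 0.2, -0.4]
finger_gap: 0.003
grip_force: 0.0
```

Call:
{"op": "servo_tool", "data": {
  "commands": [
    {"offset": [0,0,4],"rot": [0,0,0]},
    {"offset": [0,0,4],"rot": [0,0,0]},
    {"offset": [0,0,3],"rot": [0,0,0]},
    {"offset": [0,0,1],"rot": [0,0,0]},
    {"offset": [0,0,0.5],"rot": [0,0,0]}
  ]
}}

```text
t: 4.7
tcp_pos: [0.4835, 0.2369, 0.0719]
orientation: [0.0, 0.967, 0.256, -0.0]
force: [-1.7, -1.3, 6.4]
finger_gap: 0.0
grip_force: 3.0
```

Call:
{"op": "servo_tool", "data": {
  "commands": [
    {"offset": [0,0,0.5],"rot": [0,0,0]},
    {"offset": [0,0,0.5],"rot": [0,0,0]},
    {"offset": [0,0,0],"rot": [0,0,0]},
    {"offset": [0,0,0],"rot": [0,0,0]},
    {"offset": [0,0,0],"rot": [0,0,0]}
  ]
}}

```text
t: 5.2
tcp_pos: [0.4836, 0.237, 0.0717]
orientation: [0.0, 0.967, 0.256, 0.0]
force: [-3.1, -1.0, 11.0]
finger_gap: 0.001
grip_force: 5.2
```

The lid is against its stop (z 71.7 mm against 71.5 expected, 11 N). Lift off, then go behind the post.

Call:
{"op": "servo_tool", "data": {
  "commands": [
    {"offset": [0,0,-10],"rot": [0,0,0]},
    {"offset": [0,0,-25],"rot": [0,0,0]},
    {"offset": [0,0,-26],"rot": [0,0,0]},
    {"offset": [0,0,0],"rot": [0,0,0]},
    {"offset": [5,-20,0],"rot": [0,0,0]}
  ]
}}

```text
t: 5.7
tcp_pos: [0.4797, 0.254, 0.1323]
orientation: [0.001, 0.967, 0.253, 0.001]
force: [0.1, 0.8, -0.7]
finger_gap: 0.0
grip_force: 0.0
```

Call:
{"op": "servo_tool", "data": {
  "commands": [
    {"offset": [0,-25,0],"rot": [0,0,0]},
    {"offset": [0,-25,0],"rot": [0,0,0]},
    {"offset": [0,-18,0],"rot": [0,0,0]},
    {"offset": [0,0,0],"rot": [0,0,0]},
    {"offset": [0,0,0],"rot": [0,0,0]}
  ]
}}

```text
t: 6.2
tcp_pos: [0.4444, 0.3154, 0.1314]
orientation: [0.0, 0.967, 0.256, -0.0]
force: [1.2, 1.2, -0.5]
finger_gap: -0.001
grip_force: 0.0
```

```bash
python3 - <<'E'
from h import *
import cv2
print(env.get_state()['tcp_pos'])
im=optics.capture('side')[180:330,200:340,::-1];a=cv2.resize(im,(400,429),interpolation=cv2.INTER_CUBIC)
w=cv2.resize(optics.capture('wrist')[:,:,::-1],(400,300));w=np.vstack([w,np.zeros((129,400,3),np.uint8)])
cv2.imwrite('pics/shut.png',np.hstack([a,w]))
E
```

```text
[0.44438416 0.31535939 0.13142184]
```

View pics/shut.png

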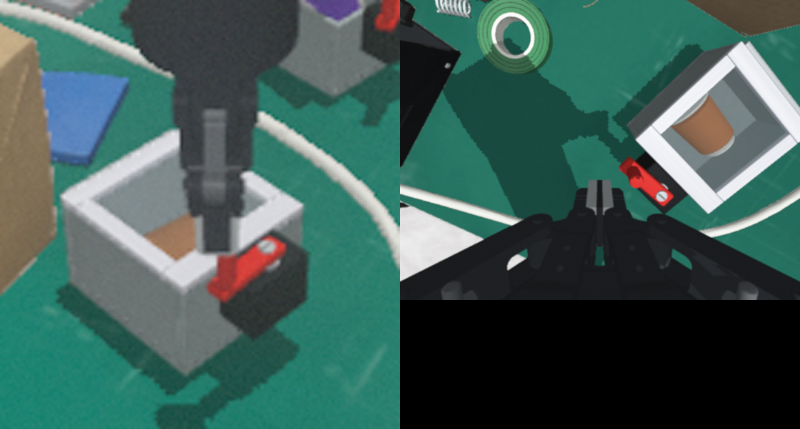

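The lid is shut, and the shut fingers stand outside the post and clear of it. Lower to z 85 and push along tool +y.

Call:
{"op": "servo_tool", "data": {
  "commands": [
    {"offset": [0,-2,15],"rot": [0,0,0]},
    {"offset": [0,0,15],"rot": [0,0,0]},
    {"offset": [0,0,12],"rot": [0,0,0]},
    {"offset": [0,0,4.4],"rot": [0,0,0]},
    {"offset": [0,0,0],"rot": [0,0,0]}
  ]
}}

```text
t: 6.8
tcp_pos: [0.4428, 0.3171, 0.0841]
orientation: [0.0, 0.967, 0.256, -0.001]
force: [0.9, -0.7, 0.3]
finger_gap: -0.004
grip_force: 0.0
```

Call:
{"op": "servo_tool", "data": {
  "commands": [
    {"offset": [0,5,0],"rot": [0,0,0]},
    {"offset": [0,5,0],"rot": [0,0,0]},
    {"offset": [0,5,0],"rot": [0,0,0]},
    {"offset": [0,5,0],"rot": [0,0,0]},
    {"offset": [0,0,0],"rot": [0,0,0]}
  ]
}}

```text
t: 7.3
tcp_pos: [0.455, 0.3026, 0.0869]
orientation: [-0.002, 0.967, 0.256, 0.002]
force: [1.0, 5.6, -0.8]
finger_gap: 0.002
grip_force: 1.8
```

Call:
{"op": "servo_tool", "data": {
  "commands": [
    {"offset": [0,5,0],"rot": [0,0,0]},
    {"offset": [0,5,0],"rot": [0,0,0]},
    {"offset": [0,5,0],"rot": [0,0,0]},
    {"offset": [0,5,0],"rot": [0,0,0]},
    {"offset": [0,0,0],"rot": [0,0,0]}
  ]
}}

```text
t: 7.8
tcp_pos: [0.4636, 0.2811, 0.0852]
orientation: [0.001, 0.967, 0.255, -0.0]
force: [-0.6, -0.4, -0.0]
finger_gap: -0.003
grip_force: 0.0
```

```bash
python3 - <<'E'
from h import *
import cv2
im=optics.capture('side')[180:330,200:340,::-1];a=cv2.resize(im,(400,429),interpolation=cv2.INTER_CUBIC)
w=cv2.resize(optics.capture('wrist')[:,:,::-1],(400,300));w=np.vstack([w,np.zeros((129,400,3),np.uint8)])
cv2.imwrite('pics/push1.png',np.hstack([a,w]))
E
```

```text
(no output)
```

View pics/push1.png

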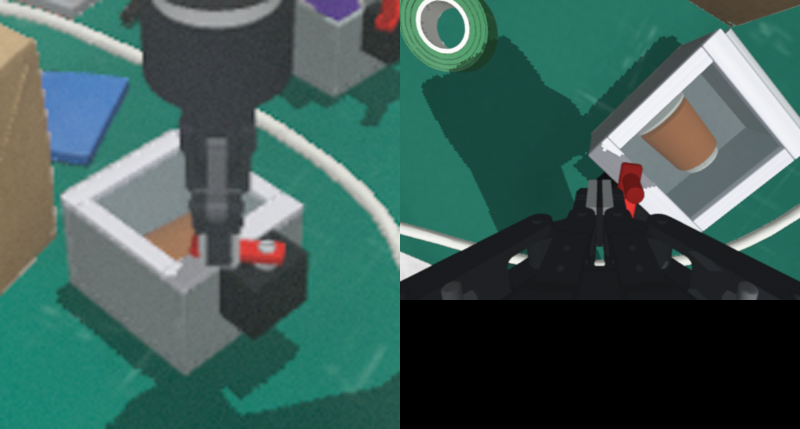

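The bar has turned about halfway, with the post still ahead of the fingers. Continue.

Call:
{"op": "servo_tool", "data": {
  "commands": [
    {"offset": [0,5,0],"rot": [0,0,3]},
    {"offset": [0,5,0],"rot": [0,0,3]},
    {"offset": [0,5,0],"rot": [0,0,3]},
    {"offset": [0,3,0],"rot": [0,0,3]},
    {"offset": [0,0,0],"rot": [0,0,0]}
  ]
}}

```text
t: 8.4
tcp_pos: [0.4705, 0.2662, 0.0851]
orientation: [0.0, 0.988, 0.153, -0.0]
force: [-0.3, -0.2, 0.6]
finger_gap: 0.001
grip_force: 0.0
```

Call:
{"op": "servo_tool", "data": {
  "commands": [
    {"offset": [0,2,0],"rot": [0,0,0]},
    {"offset": [0,1,0],"rot": [0,0,0]},
    {"offset": [0,0,0],"rot": [0,0,0]},
    {"offset": [0,0,0],"rot": [0,0,0]},
    {"offset": [0,0,0],"rot": [0,0,0]}
  ]
}}

```text
t: 8.9
tcp_pos: [0.4718, 0.2639, 0.0853]
orientation: [-0.0, 0.988, 0.154, -0.0]
force: [-1.8, 1.6, 0.1]
finger_gap: -0.001
grip_force: 0.7
```

Call:
{"op": "servo_tool", "data": {
  "commands": [
    {"offset": [0,1,0],"rot": [0,0,0]},
    {"offset": [0,1,0],"rot": [0,0,0]},
    {"offset": [0,1,0],"rot": [0,0,0]},
    {"offset": [0,0,0],"rot": [0,0,0]},
    {"offset": [0,0,0],"rot": [0,0,0]}
  ]
}}

```text
t: 9.4
tcp_pos: [0.472, 0.2628, 0.0855]
orientation: [-0.001, 0.988, 0.154, -0.0]
force: [-3.3, 5.5, -1.1]
finger_gap: 0.002
grip_force: 3.2
```

Call:
{"op": "servo_tool", "data": {
  "commands": [
    {"offset": [0,1,0],"rot": [0,0,0]},
    {"offset": [0,1,0],"rot": [0,0,0]},
    {"offset": [0,1,0],"rot": [0,0,0]},
    {"offset": [0,0,0],"rot": [0,0,0]},
    {"offset": [0,0,0],"rot": [0,0,0]}
  ]
}}

```text
t: 9.9
tcp_pos: [0.472, 0.2624, 0.0856]
orientation: [-0.003, 0.988, 0.155, 0.0]
force: [-5.6, 11.4, -4.2]
finger_gap: -0.003
grip_force: 6.0
```

Hard stop: 12.7 N with no further movement. Back off, lift and check.

Call:
{"op": "servo_tool", "data": {
  "commands": [
    {"offset": [0,-8,0],"rot": [0,0,0]},
    {"offset": [0,-12,0],"rot": [0,0,0]},
    {"offset": [0,0,-20],"rot": [0,0,0]},
    {"offset": [0,0,-40],"rot": [0,0,0]},
    {"offset": [0,0,-40],"rot": [0,0,0]}
  ]
}}

```text
t: 10.4
tcp_pos: [0.4674, 0.2768, 0.1862]
orientation: [0.001, 0.988, 0.153, -0.001]
force: [0.1, 0.3, 0.4]
finger_gap: 0.0
grip_force: 0.0
```

Call:
{"op": "servo_tool", "data": {
  "commands": [
    {"offset": [-5,-45,-10],"rot": [0,0,0]},
    {"offset": [-5,-45,0],"rot": [0,0,0]},
    {"offset": [-5,-30,0],"rot": [0,0,0]},
    {"offset": [0,0,0],"rot": [0,0,0]},
    {"offset": [0,0,0],"rot": [0,0,0]}
  ]
}}

```text
t: 10.9
tcp_pos: [0.4168, 0.3872, 0.1954]
orientation: [0.0, 0.988, 0.154, 0.0]
force: [1.0, 0.0, -0.1]
finger_gap: 0.003
grip_force: 0.0
```

```bash
python3 - <<'E'
from h import *
import cv2
s=env.get_state();print(s['t'],s['tcp_pos'],s['force'])
o=[];
for n,(x,y) in(('top',(160,150)),('side',(200,180))):
    full=optics.capture(n);im=full[y:y+150,x:x+140,::-1]
    o.append(cv2.resize(im,(400,429),interpolation=cv2.INTER_CUBIC))
cv2.imwrite('pics/end.png',np.hstack(o))
E
```

```text
10.9 [0.41683022 0.38723896 0.19538561] [ 1.04196481  0.0297247  -0.1296441 ]
```

View pics/end.png

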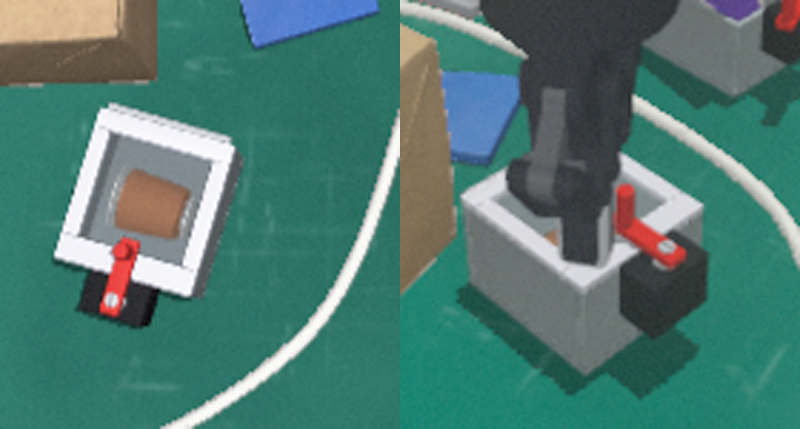

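```bash
python3 - <<'E'
from h import *
T,S=cam('top'),cam('side')
P=lambda x,y:(160+x/2.857,150+y/2.86)
Q=lambda x,y:(200+(x-400)/2.857,180+y/2.86)
p=onz(T,P(111,300),.08);q=onz(T,P(124,246),.103);q2,e=tri(T,P(124,246),S,Q(625,188))
for a in(q,q2):
    d=a-p;print(p,a,np.hypot(*d[:2]),'yaw',np.degrees(np.arctan2(d[1],d[0])))
print(e)
E
```

```text
[0.44604307 0.25471347 0.08      ] [0.48199495 0.24252645 0.103     ] 0.03796131652808452 yaw -18.725712610424853
[0.44604307 0.25471347 0.08      ] [0.48184369 0.24289598 0.10022708] 0.03770063316390844 yaw -18.267629041254796
0.0006787109155380945
```

The lid is shut and the bar lies across it along the box's x axis (−18° against −15°, within a pixel). The robot is clear.

```bash
python3 -c "
from workcell import env
print(env.hand_in())"
```

```text
the job is handed in; nothing more can be done
None
```

I shut the orange thread's box lid and turned its red turnbutton across it, each pressed to its hard stop. The violet box was not approached, and the job was handed in at about 11 s of the 43 s allowed; no verdict came back.

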